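Gauge the toy wheels and log the batch

ROBOT

A 6-joint arm with a two-finger parallel gripper is mounted at the origin on the work surface. World frame = base frame: x ahead of the robot, y to its left, z up, the work surface at z = 0. Lengths are in m, angles in rad, forces in N, time in s.
With the tool pointing down it reaches from about 0.375 to 0.975 m from the base axis. Payload 3.8 kg.
Tool frame: the origin (TCP) lies between the finger pads; the fingertips stand 8 mm ahead of it and the grasp point (between the pads) lies 11 mm behind it (tcp_to_tips is the distance from the TCP to the fingertips, in m); z points along the fingers, y is the line along which they close (so a half turn about z gives the same grasp; the last joint's range is limited). The gripper opens to 85 mm and grips with 20 to 120 N. Pads are 22 mm wide; open, the fingers measure 114 mm over their backs; the gripper's body (76 mm by 85 mm) begins 54 mm behind the grasp point. The pads swing forward as they close: fully open they stand 13 mm farther back than shut.
Start: joints at [-1.271, 0.264, 1.604, -0, 1.274, -0.037], TCP at [0.223, -0.637, 0.239] pointing down, gripper open.
Joint ranges: [-2.63, 2.63], [-0.94, 2.18], [0.31, 2.57], [-1.31, 4.45], [0, 2.66], [-2.55, 2.55]. Speed limits (rad/s): [2.57, 2.57, 3.14, 3.14, 3.14, 3.14].

INTERFACE

Orientations are given as a rotation vector (axis times angle).
In Python, from workcell import * gives the robot as it stands.
- The arm moves only by the tool move_arm, never from a script. Its argument "series" is one flat list of numbers, 7 for each row, row after row: the finger opening in cm, from 0 to 8.54, then the shift along the tool's x, y, z in cm, then the turn, a rotation vector about the tool's x, y, z in degrees. A call has 1 to 5 rows; each row shifts and turns the commanded pose from where the row before left it, along the tool's axes as they then stand; what a row does not reach is not made up. A row lasts 1/8 s, in which the tool goes at most 62.5 mm and 10.7 degrees, less where a joint would pass 70% of its speed; a pose out of reach is approached as far as the arm can. A call is refused whole if a number of a shift passes 6.25 or a number of a turn 10.7, either way. A call with a gripper value outside its range is refused whole. The fingers move at their own pace and stop on an object; "grip_force" is the grip in N (left out, the last holds). Time passes only in rows, so rows that do not move let the fingers close. It gives the time, the measured TCP pose, the force, the opening and the grip force at its end, in the units of the state.
- read_state(): the state, without advancing time (a new reading comes with each control period).
- read_camera(name): name is "scene" or "top"; returns the picture (480x640x3 uint8, red, green, blue); there is no depth.
- calibration(name): a dict with "camera_matrix" (3x3 intrinsics, pixels), "rvec" (rotation vector, rad) and "tvec" (3), from world to camera coordinates, as OpenCV has them. Camera axes: x right, y down, z forward; pixel columns grow to the right and rows downward; lengths in m; the calibration is good to about 2 mm. A picture is of the moment at which its call begins. calibration takes no time and is no camera call.
- finish_job(): hands the job in; it is judged then, once.
The state is a dict: "time": time; "q": joint angles; "joint_vel": joint speeds; "joint_torque": joint torques, N m; "tool_pos": TCP position; "tcp_rot": TCP orientation; "wrist_force": force on the tool from outside, world axes, zero at the start; "torque": the same for the moment, N m; "width": opening from 0.0 (shut) to 1.0 (fully open); "grip_force": force on a finger pad.
Only numpy, scipy, OpenCV 4.12 (cv2) and the standard library are available. Lean on these libraries where they do the work, as an engineer would, in place of code of your own. Each camera call takes 0.05 s, during which the arm holds its last target. There are 200 camera calls.

TASK

Press the round key on the counter box to open a batch, then take the toy wheels one after another, from the end of the row nearest the counter box, and slide each down over the stepped gauge pin as far as it will go without forcing. A wheel that stops on the pin's step is good and goes in the round wooden dish; one that sticks at the top or drops to the base is a reject and goes in the square cardboard tray. When every wheel is sorted, press the square key and then the bar key, each fully down and one key at a time, and leave the toy car, cup, paint tube and red heart where they are.

Things in the scene. Friction and masses are not known exactly. Their poses are not given: they have to be found in the camera images.
- wheel_1a: Wooden toy wheel, 40 mm across, 16 mm thick, about 25 g, with a bore through its middle; origin at its centre, z along the bore. Bore 8, 14 or 20 mm, not told: the gauge tells. Starts lying flat in place 1 of the row (nearest the counter box). None from the start means absent: just one of wheel_1a, b, c is there.
- wheel_1b: Wooden toy wheel, 40 mm across, 16 mm thick, about 25 g, with a bore through its middle; origin at its centre, z along the bore. Bore 8, 14 or 20 mm, not told: the gauge tells. Starts lying flat in place 1 of the row (nearest the counter box). None from the start means absent: just one of wheel_1a, b, c is there.
- wheel_1c: Wooden toy wheel, 40 mm across, 16 mm thick, about 25 g, with a bore through its middle; origin at its centre, z along the bore. Bore 8, 14 or 20 mm, not told: the gauge tells. Starts lying flat in place 1 of the row (nearest the counter box). None from the start means absent: just one of wheel_1a, b, c is there.
- wheel_2: Wooden toy wheel, 40 mm across, 16 mm thick, about 25 g, with a bore through its middle; origin at its centre, z along the bore. Bore 8, 14 or 20 mm, not told: the gauge tells. Starts lying flat in place 2 of the row (second from the counter box; may be empty). None from the start means absent.
- wheel_3a: Wooden toy wheel, 40 mm across, 16 mm thick, about 25 g, with a bore through its middle; origin at its centre, z along the bore. Bore 8, 14 or 20 mm, not told: the gauge tells. Starts lying flat in place 3 of the row (third from the counter box). None from the start means absent: just one of wheel_3a, b, c is there.
- wheel_3b: Wooden toy wheel, 40 mm across, 16 mm thick, about 25 g, with a bore through its middle; origin at its centre, z along the bore. Bore 8, 14 or 20 mm, not told: the gauge tells. Starts lying flat in place 3 of the row (third from the counter box). None from the start means absent: just one of wheel_3a, b, c is there.
- wheel_3c: Wooden toy wheel, 40 mm across, 16 mm thick, about 25 g, with a bore through its middle; origin at its centre, z along the bore. Bore 8, 14 or 20 mm, not told: the gauge tells. Starts lying flat in place 3 of the row (third from the counter box). None from the start means absent: just one of wheel_3a, b, c is there.
- wheel_4: Wooden toy wheel, 40 mm across, 16 mm thick, about 25 g, with a bore through its middle; origin at its centre, z along the bore. Bore 8, 14 or 20 mm, not told: the gauge tells. Starts lying flat in place 4 of the row (fourth from the counter box; may be empty). None from the start means absent.
- wheel_5: Wooden toy wheel, 40 mm across, 16 mm thick, about 25 g, with a bore through its middle; origin at its centre, z along the bore. Bore 8, 14 or 20 mm, not told: the gauge tells. Starts lying flat in place 5 of the row (fifth from the counter box; may be empty). None from the start means absent.
- wheel_6: Wooden toy wheel, 40 mm across, 16 mm thick, about 25 g, with a bore through its middle; origin at its centre, z along the bore. Bore 8, 14 or 20 mm, not told: the gauge tells. Starts lying flat in place 6 of the row (farthest from the counter box; may be empty). None from the start means absent.
- strip: White paper strip, flat on the table (no thickness to speak of), 100 x 480 mm, on which the wheels lie in a row; origin at its middle, y along the row towards the counter box end. Places 1 to 6 lie near y = +195, +117, +39, -39, -117, -195 mm in this frame, each wheel within about 10 mm.
- gauge: Fixed gauge: wooden base 70 x 70 x 20 mm, upright stepped steel pin in its middle; origin mid underside, z up. Pin 17 mm thick from z = 20 to 42 (step bevelled 3 mm), 11 mm from 42 to 62, then a cone to 3 mm at 70 mm. A tight bore (8 mm) sticks on the cone, wheel centre at z about 73; a good one (14 mm) stops on the step, centre at 49; a loose one (20 mm) drops to the base, centre at 28 mm.
- dish: Round dark wooden dish for good wheels, fixed, 170 mm across outside, 26 mm high, wall and floor 6 mm; origin at the middle of its underside.
- carton: Square open cardboard tray for rejected wheels, fixed, 170 x 170 mm outside, 30 mm high, wall and floor 5 mm, sides along its x and y; origin at the middle of its underside.
- key_round_top (a point): The white counter box (fixed, 100 x 140 x 35 mm high) has three black keys in a row along its y: round, square, bar; its dark display is on the +x side, away from the robot. This point: middle of the top of the round key (24 mm across, 46 mm above the table, 11 mm proud), at the +y end, 42 mm from the next. Moves with the key; axes as the box's.
- key_square_top (a point): Middle of the top of the square key (22 x 22 mm), in the middle of the key row, same height.
- key_bar_top (a point): Middle of the top of the bar key (44 mm along the box's x, 14 mm along y), at the -y end of the key row, same height.
- toy_car: Wheelless wooden toy car, loose, 110 x 56 x 46 mm; a bystander. Origin under its middle.
- ornament: Red painted wooden heart, loose, about 70 mm wide and 10 mm thick, lying flat; a bystander.
- paint_tube: White paint tube, loose, lying, 105 mm long and 22 mm thick; a bystander.
- cup: White plastic cup, loose, upright, 72 mm across and 95 mm high; a bystander.
- key_round (a joint): Travel of the round key: 0 up, 0.006 m fully down (counts as pressed beyond 0.0045); a spring takes 1.5 N to start and 5 N fully down and returns it.
- key_square (a joint): Travel of the square key: 0 up, 0.006 m fully down (counts as pressed beyond 0.0045); a spring takes 1.5 N to start and 5 N fully down and returns it.
- key_bar (a joint): Travel of the bar key: 0 up, 0.006 m fully down (counts as pressed beyond 0.0045); a spring takes 1.5 N to start and 5 N fully down and returns it.
Not all that is in view belongs to the job. Leave any orange or yellow look-alike of the wheel_1b alone.

How it is judged:
On the way, in this order (a step that is already met when the one before it is completed fails the run):
1. press the round key fully down (value of joint key_round above 0.0045 m), for 0.1 s.
2. the wheel in place 1 of the row (if there is one) is slid down over the gauge pin as far as it goes of itself (((horizontal distance between wheel_1a and gauge below 0.006 m and z of wheel_1a in the frame of gauge between 0.044 and 0.0535 m) or (horizontal distance between wheel_1b and gauge below 0.006 m and z of wheel_1b in the frame of gauge between 0.066 and 0.08 m and contact force between wheel_1b and gauge above 0.3 N) or (horizontal distance between wheel_1c and gauge below 0.006 m and z of wheel_1c in the frame of gauge below 0.036 m))), for 0.1 s.
3. the wheel in place 2 of the row (if there is one) is slid down over the gauge pin as far as it goes of itself ((horizontal distance between wheel_2 and gauge below 0.006 m and z of wheel_2 in the frame of gauge below 0.036 m)), for 0.1 s.
4. the wheel in place 3 of the row (if there is one) is slid down over the gauge pin as far as it goes of itself (((horizontal distance between wheel_3a and gauge below 0.006 m and z of wheel_3a in the frame of gauge between 0.066 and 0.08 m and contact force between wheel_3a and gauge above 0.3 N) or (horizontal distance between wheel_3b and gauge below 0.006 m and z of wheel_3b in the frame of gauge between 0.044 and 0.0535 m) or (horizontal distance between wheel_3c and gauge below 0.006 m and z of wheel_3c in the frame of gauge below 0.036 m))), for 0.1 s.
5. the wheel in place 4 of the row (if there is one) is slid down over the gauge pin as far as it goes of itself ((horizontal distance between wheel_4 and gauge below 0.006 m and z of wheel_4 in the frame of gauge between 0.044 and 0.0535 m)), for 0.1 s.
6. the wheel in place 5 of the row (if there is one) is slid down over the gauge pin as far as it goes of itself ((horizontal distance between wheel_5 and gauge below 0.006 m and z of wheel_5 in the frame of gauge between 0.066 and 0.08 m and contact force between wheel_5 and gauge above 0.3 N)), for 0.1 s.
7. the wheel in place 6 of the row (if there is one) is slid down over the gauge pin as far as it goes of itself ((horizontal distance between wheel_6 and gauge below 0.006 m and z of wheel_6 in the frame of gauge between 0.044 and 0.0535 m)), for 0.1 s.
8. with every wheel sorted, press the square key fully down (value of joint key_square above 0.0045 m and horizontal distance between each of wheel_1a, wheel_3b, wheel_4, wheel_6 and dish below 0.075 m and z of each of wheel_1a, wheel_3b, wheel_4, wheel_6 in the frame of dish below 0.06 m and x of wheel_1b in the frame of carton between -0.078 and 0.078 m and y of wheel_1b in the frame of carton between -0.078 and 0.078 m and z of each of wheel_1b, wheel_1c, wheel_2, wheel_3a, wheel_3c, wheel_5 in the frame of carton below 0.06 m and x of wheel_1c in the frame of carton between -0.078 and 0.078 m and y of wheel_1c in the frame of carton between -0.078 and 0.078 m and x of wheel_2 in the frame of carton between -0.078 and 0.078 m and y of wheel_2 in the frame of carton between -0.078 and 0.078 m and x of wheel_3a in the frame of carton between -0.078 and 0.078 m and y of wheel_3a in the frame of carton between -0.078 and 0.078 m and x of wheel_3c in the frame of carton between -0.078 and 0.078 m and y of wheel_3c in the frame of carton between -0.078 and 0.078 m and x of wheel_5 in the frame of carton between -0.078 and 0.078 m and y of wheel_5 in the frame of carton between -0.078 and 0.078 m), for 0.1 s.
9. press the bar key fully down (value of joint key_bar above 0.0045 m), for 0.1 s.
At the end, for the whole second after the job is handed in: Every wheel present lies at rest in its right tray (good ones with their centre within 75 mm of the dish's axis, rejects with their centre within 78 mm of the carton's middle each way, less than 60 mm above the table), and the keys are up (horizontal distance between each of wheel_1a, wheel_3b, wheel_4, wheel_6 and dish below 0.075 m and z of each of wheel_1a, wheel_3b, wheel_4, wheel_6 in the frame of dish below 0.06 m and x of wheel_1b in the frame of carton between -0.078 and 0.078 m and y of wheel_1b in the frame of carton between -0.078 and 0.078 m and z of each of wheel_1b, wheel_1c, wheel_2, wheel_3a, wheel_3c, wheel_5 in the frame of carton below 0.06 m and x of wheel_1c in the frame of carton between -0.078 and 0.078 m and y of wheel_1c in the frame of carton between -0.078 and 0.078 m and x of wheel_2 in the frame of carton between -0.078 and 0.078 m and y of wheel_2 in the frame of carton between -0.078 and 0.078 m and x of wheel_3a in the frame of carton between -0.078 and 0.078 m and y of wheel_3a in the frame of carton between -0.078 and 0.078 m and x of wheel_3c in the frame of carton between -0.078 and 0.078 m and y of wheel_3c in the frame of carton between -0.078 and 0.078 m and x of wheel_5 in the frame of carton between -0.078 and 0.078 m and y of wheel_5 in the frame of carton between -0.078 and 0.078 m and linear speed of each of wheel_1a, wheel_1b, wheel_1c, wheel_2, wheel_3a, wheel_3b, wheel_3c, wheel_4, wheel_5, wheel_6 below 0.03 m/s and value of joint each of key_round, key_square, key_bar below 0.002 m); the robot touches nothing.
It fails at once if two keys pressed at once (value of joint each of key_round, key_square above 0.0025 m or value of joint each of key_square, key_bar above 0.0025 m or value of joint each of key_round, key_bar above 0.0025 m).
It fails at once if a bystander (toy car, red heart, paint tube or cup) moved more than 30 mm (distance of any of toy_car, ornament, paint_tube, cup from where it was at the start of the episode above 0.03 m).
It fails at once if a wheel forced onto the gauge with more than 60 N (contact force between any of wheel_1a, wheel_1b, wheel_1c, wheel_2, wheel_3a, wheel_3b, wheel_3c, wheel_4, wheel_5, wheel_6 and gauge above 60 N).
Of wheel_1a, wheel_1b, wheel_1c only 1 to 1 are there at a start; the rules pass over those that are not, and their reading is None.
Of wheel_3a, wheel_3b, wheel_3c only 1 to 1 are there at a start; the rules pass over those that are not, and their reading is None.
Of wheel_2, wheel_4, wheel_5, wheel_6 only 2 to 4 are there at a start; the rules pass over those that are not, and their reading is None.
At some moment in a run one of wheel_1a, wheel_1b, wheel_1c, wheel_2, wheel_3a, wheel_3b, wheel_3c, wheel_4, wheel_5, wheel_6 may be knocked a few centimetres aside while the robot is not near it.
It also fails if it takes over 210 s, if anything falls off the work surface, if the arm or the gripper's body presses on something with over 40 N, if the wrist force passes 120 N, or if a joint passes its speed limit or range.

## Working session

There is one attempt and no reset: what is moved stays moved. The work goes in short steps, Python scripts to look and compute and a tool call to move; the robot and the scene stay as the last step left them, time stands still between calls to the robot, and variables do not carry over. Pictures are saved under pics/ and viewed, at most 17 in all, crops included, and the job is handed in when it is done.

Besides the shell and the picture viewer there is one more tool, called in YAML: its name, and indented under it one key for each argument. move_arm: Moves the arm, as the interface text tells. Its arguments: {"type":"object","properties":{"series":{"type":"array"},"grip_force":{"type":"number"}},"required":["series"]}

```bash
mkdir -p pics; ls
python3 - <<'E'
from workcell import *
import cv2,numpy as np
s=read_state();print(s)
for n in("scene","top"):
    c=calibration(n);print(n,c)
    im=read_camera(n);cv2.imwrite(f"pics/{n}0.png",im[:,:,::-1])
E
```

```text
pics
{'time': 0.0, 'q': array([-1.27088040e+00,  2.64753242e-01,  1.60539796e+00, -6.76251945e-06,
        1.27368096e+00, -3.68879221e-02]), 'joint_vel': array([-0.00231661,  0.00024443,  0.00059545, -0.00046344, -0.00140786,
       -0.0019364 ]), 'joint_torque': array([ 1.73815744e-03, -5.15116954e+01, -3.67305923e+01,  4.96574285e-04,
        1.28057870e-02, -1.91541311e-06]), 'tool_pos': array([ 0.2228601 , -0.63638704,  0.237949  ]), 'tcp_rot': array([-3.09496280e+00, -5.26184318e-01,  4.71042158e-04]), 'wrist_force': array([-0.14588543, -0.21347036, -0.64714155]), 'torque': array([ 0.02554105, -0.04963663, -0.02247045]), 'grip_force': 0.0, 'width': 0.9991908735305545}
scene {'camera_matrix': array([[453.91785318,   0.        , 320.07090615],
       [  0.        , 453.91785318, 239.83178187],
       [  0.        ,   0.        ,   1.        ]]), 'rvec': array([ 1.6908988 ,  1.57707651, -0.80087329]), 'tvec': array([-0.01592097, -0.23188692,  1.44264301])}
top {'camera_matrix': array([[461.60428582,   0.        , 316.64853858],
       [  0.        , 461.60428582, 238.99116706],
       [  0.        ,   0.        ,   1.        ]]), 'rvec': array([ 2.18983767, -2.1317512 ,  0.20642697]), 'tvec': array([-0.04255717,  0.54079778,  0.92852266])}
```

View pics/scene0.png

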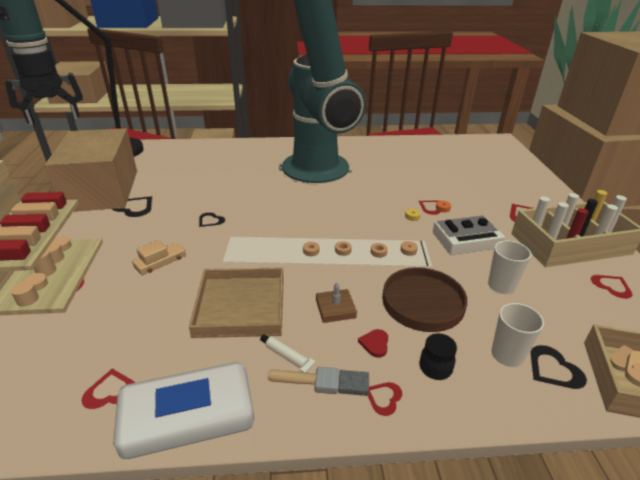

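View pics/top0.png

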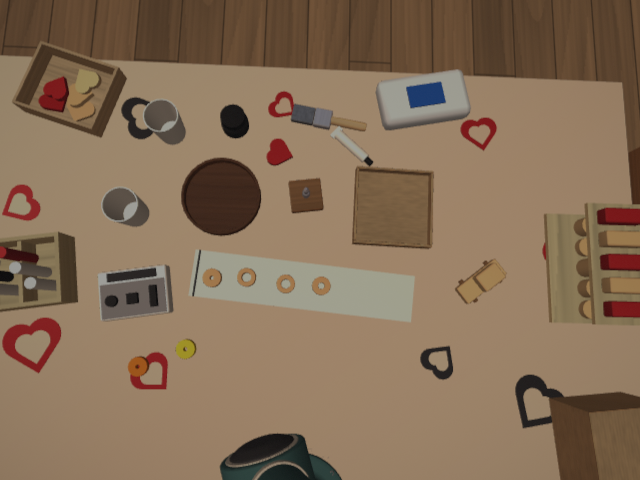

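The scene view shows four tan wheels on the strip at about (409,248), (379,250), (343,248) and (312,248). In the top view they are at (212,277), (246,277), (286,284) and (321,286), which are places 1–4; places 5 and 6 are empty. The counter box is at (135,292), the gauge at (306,195), the dish at (221,196) and the carton at (393,207).

Possible look-alikes for wheel 1 in the top view are the orange disc (138,366), the yellow disc (186,349), and the pieces on the right-hand racks (585,250). I choose the tan ring at (212,277), since it lies on the strip at the counter-box end.

```bash
cat > h.py <<'E'
from workcell import *
import cv2,numpy as np
from scipy.spatial.transform import Rotation as R
CAL={n:calibration(n) for n in("scene","top")}
def ray(n,uv):
    c=CAL[n];M=R.from_rotvec(np.ravel(c["rvec"])).as_matrix()
    d=M.T@np.linalg.inv(c["camera_matrix"])@[uv[0],uv[1],1.]
    return -M.T@np.ravel(c["tvec"]),d/np.linalg.norm(d)
def onz(n,uv,z):
    o,d=ray(n,uv);return o+d*(z-o[2])/d[2]
def tri(us,ut):
    o1,d1=ray("scene",us);o2,d2=ray("top",ut)
    t=np.linalg.lstsq(np.c_[d1,-d2],o2-o1,rcond=None)[0]
    a,b=o1+t[0]*d1,o2+t[1]*d2
    return (a+b)/2,np.linalg.norm(a-b)
def proj(n,p):
    c=CAL[n];return cv2.projectPoints(np.array([p],float),c["rvec"],c["tvec"],c["camera_matrix"],None)[0].ravel()
def blobs(im,lo,hi,box,amin=20):
    x0,y0,x1,y1=box;h=cv2.cvtColor(np.ascontiguousarray(im[y0:y1,x0:x1]),cv2.COLOR_RGB2HSV)
    m=cv2.inRange(h,np.array(lo),np.array(hi))
    cs=cv2.findContours(m,cv2.RETR_EXTERNAL,cv2.CHAIN_APPROX_NONE)[0]
    return [(cv2.minAreaRect(c+np.array([x0,y0])),cv2.contourArea(c),c+np.array([x0,y0])) for c in cs if cv2.contourArea(c)>amin]
def snap(tag):
    o={}
    for n in("scene","top"):
        o[n]=read_camera(n);cv2.imwrite(f"pics/{n}_{tag}.png",o[n][:,:,::-1])
    return o
E
python3 - <<'E'
from h import *
t=cv2.imread("pics/top0.png");s=cv2.imread("pics/scene0.png")
def crop(im,b,k):x0,y0,x1,y1=b;return cv2.resize(im[y0:y1,x0:x1],None,fx=k,fy=k,interpolation=cv2.INTER_CUBIC)
a=crop(t,(90,250,350,330),3);b=crop(s,(300,205,500,265),3);c=crop(t,(280,165,340,220),4);d=crop(s,(310,275,370,325),4)
H=np.zeros((600,800,3),np.uint8)
for im,x,y in((a,0,0),(b,0,240),(c,620,240),):
    H[y:y+im.shape[0],x:x+im.shape[1]]=im[:600-y,:800-x]
H[420:600,0:240]=d[:180];cv2.imwrite("pics/crop0.png",H)
ht=cv2.cvtColor(t,cv2.COLOR_BGR2HSV);hs=cv2.cvtColor(s,cv2.COLOR_BGR2HSV)
for n,h,l in(("t",ht,[(204,277),(300,270),(310,188),(306,192),(221,200),(390,207),(112,301),(120,285),(132,298)]),("s",hs,[(409,244),(250,250),(336,290),(330,305),(425,300),(454,227)])):
    for u,v in l:print(n,u,v,h[v,u])
E
```

```text
t 204 277 [ 16 133 159]
t 300 270 [ 30  27 159]
t 310 188 [ 13 144  94]
t 306 192 [ 8 42 73]
t 221 200 [ 11 138  63]
t 390 207 [ 16 113 120]
t 112 301 [ 8 31 33]
t 120 285 [ 12  37 103]
t 132 298 [ 0 24 32]
s 409 244 [ 15 124 166]
s 250 250 [ 20  41 195]
s 336 290 [  8  28 101]
s 330 305 [ 14 132 112]
s 425 300 [ 12 126  75]
s 454 227 [ 0  0 27]
```

View pics/crop0.png

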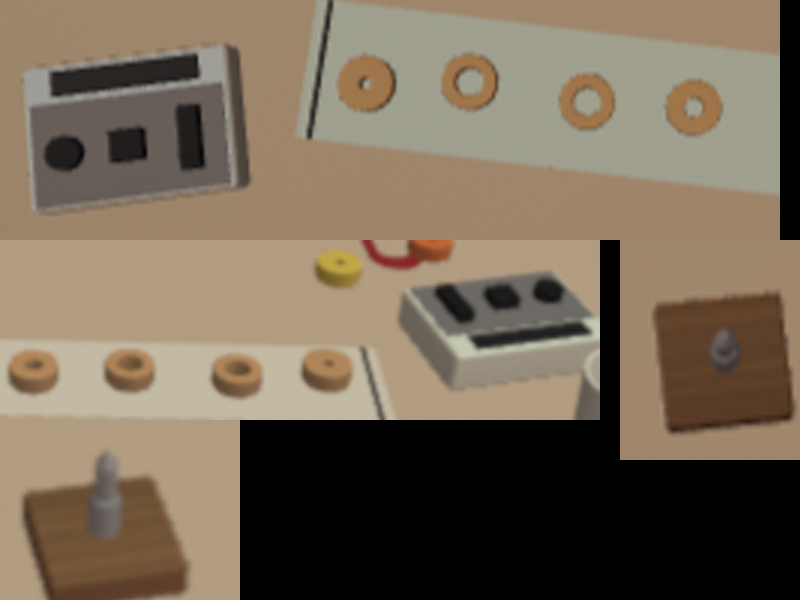

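The crop shows wheel 1 at top (212,277) with a small bore, wheels 2 and 3 with large bores, and wheel 4 with a medium bore. The choice of wheel 1 is confirmed: tan, on the strip, nearest the box. The orange and yellow discs lie off the strip. Next I measure.

Run:
```python
from h import *
np.set_printoptions(precision=4,suppress=True)
t=cv2.imread("pics/top0.png")[:,:,::-1];s=cv2.imread("pics/scene0.png")[:,:,::-1]
W=lambda im,b:sorted([x for x in blobs(im,(8,85,60),(22,255,255),b,40)],key=lambda x:x[0][0][0])
# wheels: contour top-face approx -> outline centroid
wt=W(t,(196,262,345,300));ws=W(s,(295,238,422,262))[::-1]
for a,b in zip(wt,ws):
    ca=np.array(cv2.minEnclosingCircle(a[2])[0]);cb=np.array(b[0][0]);
    ex=cv2.boundingRect(b[2]);cb=np.array([ex[0]+(ex[2]-1)/2,ex[1]+(ex[3]-1)/2])
    p,e=tri(cb,ca);print("wheel",ca,a[1],cb,b[1],p,e,onz("top",ca,.012))
# strip corners in top
st=max(blobs(t,(22,10,120),(45,60,255),(185,240,425,330),500),key=lambda x:x[1]);print("strip",st[0])
for c in cv2.boxPoints(st[0]):print(onz("top",c,0))
# keys
kt=sorted(blobs(t,(0,0,0),(180,255,50),(100,285,165,315),15),key=lambda x:x[0][0][0])
ks=sorted(blobs(s,(0,0,0),(180,255,60),(440,212,497,232),15),key=lambda x:-x[0][0][0])
for a in kt:print("kt",a[0],a[1],onz("top",a[0][0],.046))
for a in ks:print("ks",a[0],a[1],onz("scene",a[0][0],.046))
for a,b in zip(kt,ks):print("key",tri(b[0][0],a[0][0]))
for nm,b,lo,hi,z in(("gauge",(280,170,335,220),(5,110,30),(20,255,125),.02),("dish",(175,150,268,240),(0,60,20),(20,255,85),.026),("carton",(345,160,440,255),(10,90,40),(25,255,140),.03)):
    a=max(blobs(t,lo,hi,b,100),key=lambda x:x[1]);print(nm,a[0],a[1],onz("top",a[0][0],z))
    print(np.array([onz("top",c,z) for c in cv2.boxPoints(a[0])])[:,:2].tolist())
ps=max(blobs(s,(0,0,60),(180,75,140),(325,278,350,308),10),key=lambda x:x[1]);print("pin s",ps[0],cv2.boundingRect(ps[2]))
pt=max(blobs(t,(0,0,40),(180,95,200),(296,182,318,204),3),key=lambda x:x[1]);print("pin t",pt[0],cv2.boundingRect(pt[2]))
```

```text
wheel [211.5536 277.4911] 252.0 [408.5 247.5] 164.5 [0.4572 0.192  0.0094] 0.00041991218890678744 [0.4571 0.1918 0.012 ]
wheel [246.1259 276.9532] 246.5 [378.5 249.5] 165.5 [0.4603 0.1192 0.009 ] 0.00019294860186355186 [0.4601 0.119  0.012 ]
wheel [285.1885 283.3689] 240.0 [342.5 248. ] 157.0 [0.4488 0.0353 0.0086] 0.0007991593347208567 [0.4487 0.0356 0.012 ]
wheel [320.9118 285.5   ] 235.0 [310.5 248.5] 165.5 [ 0.4463 -0.0408  0.0086] 7.337269839783162e-05 [ 0.4461 -0.0406  0.012 ]
strip ((304.57177734375, 285.5686340332031), (217.79745483398438, 46.10919952392578), 6.842772960662842)
[0.4186 0.2295 0.    ]
[0.517  0.2239 0.    ]
[ 0.4735 -0.2476  0.    ]
[ 0.3747 -0.2348  0.    ]
kt ((111.0, 301.0), (10.0, 12.0), 90.0) 98.5 [0.4024 0.3834 0.046 ]
kt ((132.0, 298.0), (10.0, 12.0), 90.0) 101.0 [0.4094 0.3423 0.046 ]
kt ((153.0448455810547, 295.0379638671875), (20.51223373413086, 7.557138919830322), 85.2363510131836) 134.0 [0.4164 0.3008 0.046 ]
ks ((482.5, 221.5), (7.0, 9.0), 90.0) 48.5 [0.4109 0.3819 0.046 ]
ks ((466.5, 223.5), (7.0, 11.0), 90.0) 60.5 [0.4174 0.3396 0.046 ]
ks ((451
[... 631 characters left out ...]
874, 0.02689773536145624]]
dish ((221.0, 196.5), (77.0, 78.0), 90.0) 4690.5 [0.6302 0.1791 0.026 ]
[[0.7128180309590328, 0.2675198089970099], [0.7191651723823466, 0.099346341355889], [0.5490941196946767, 0.09218950417531255], [0.5441032373910808, 0.2562071442934132]]
carton ((393.4017333984375, 207.1707000732422), (81.38873291015625, 79.45089721679688), 3.3664605617523193) 6121.0 [ 0.6182 -0.193   0.03  ]
[[0.5339556392969607, -0.100743536653442], [0.7094697419073897, -0.10875743579290786], [0.7052145940763308, -0.28841608262085505], [0.5287805907061432, -0.275564981261511]]
pin s ((336.0, 293.5), (8.0, 21.0), 0.0) (332, 283, 9, 22)
pin t ((305.5, 192.0), (10.0, 7.0), 90.0) (302, 187, 8, 11)
```

move_arm:
  series: [0,6,0,0,0,0,9.65,0,6,0,0,0,0,9.65,0,2.7,-5,0,0,0,0,0,2.7,-5,0,0,0,0,0,2.7,-5,0,0,0,0]
  grip_force: 30

```text
time: 0.72
tool_pos: [0.4204, -0.4553, 0.2384]
tcp_rot: [-3.141, 0.0, 0.001]
wrist_force: [0.7, -0.7, -0.2]
width: 0.0
grip_force: 0.0
```

move_arm:
  series: [0,2.7,-5,0,0,0,0,0,2.7,-5,0,0,0,0,0,2.7,-5,0,0,0,0,0,1,-6,0,0,0,0,0,1,-6,0,0,0,0]

```text
time: 1.35
tool_pos: [0.5209, -0.1852, 0.2387]
tcp_rot: [-3.141, 0.0, 0.001]
wrist_force: [1.2, -0.1, 0.4]
width: -0.002
grip_force: 0.0
```

Run:
```python
from h import *
np.set_printoptions(precision=4,suppress=True)
s=read_state();print(s["time"],s["tool_pos"],R.from_rotvec(s["tcp_rot"]).as_matrix(),s["q"],s["width"])
for n in CAL:print(n,ray(n,(320,240))[0],[proj(n,(.641,-.002,z)).round(1).tolist() for z in(.02,.042,.07)])
```

```text
1.35 [ 0.5209 -0.1852  0.2387] [[ 1.     -0.0003 -0.0006]
 [-0.0003 -1.      0.0004]
 [-0.0006 -0.0004 -1.    ]] [-0.3868  0.0339  1.8674  0.0001  1.241   1.1842] -0.002226035251084495
scene [ 1.3073 -0.0919  0.6463] [[335.6, 300.9], [335.9, 292.7], [336.4, 281.9]]
top [0.3954 0.0084 1.    ] [[305.4, 195.1], [305.6, 192.6], [305.8, 189.2]]
```

move_arm:
  series: [0,-1.2,-5.7,0.6,0,0,0,0,-1.2,-5.7,0.6,0,0,0,0,-1.2,-5.7,0.6,0,0,0,0,-1.2,-5.7,0.6,0,0,0,0,-1.2,-5.7,0.6,0,0,0]

```text
time: 1.98
tool_pos: [0.4599, 0.0995, 0.2089]
tcp_rot: [-3.142, 0.001, -0.0]
wrist_force: [1.4, -0.2, 0.2]
width: 0.003
grip_force: 0.0
```

move_arm:
  series: [0,-1.2,-5.7,0.6,0,0,0,0,-1.2,-5.7,0.6,0,0,0,0,-1.2,-5.7,0.6,0,0,0,0,-1.2,-5.7,0.6,0,0,0,0,-1.2,-5.7,0.6,0,0,0]

```text
time: 2.6
tool_pos: [0.4, 0.3845, 0.1788]
tcp_rot: [3.141, 0.0, -0.0]
wrist_force: [2.0, -0.5, 1.4]
width: -0.002
grip_force: 0.0
```

move_arm:
  series: [0,0,0,6,0,0,0,0,0,0,5,0,0,0,0,0,0,0,0,0,0]

```text
time: 2.98
tool_pos: [0.3969, 0.3797, 0.0643]
tcp_rot: [3.134, 0.001, -0.014]
wrist_force: [-1.5, 0.2, 0.0]
width: 0.001
grip_force: 0.0
```

Run:
```python
from h import *
im=snap("k1");p=read_state()["tool_pos"];tip=p+[0,0,-.008]
b=[]
for n,l in(("scene",(.411,.382,.046)),("top",(.4025,.3845,.046))):
    u,v=proj(n,tip).round().astype(int);print(n,u,v,proj(n,l),tip)
    c=np.ascontiguousarray(im[n][max(0,v-50):v+50,max(0,u-60):u+60,::-1]);b.append(cv2.resize(c,(400,400*c.shape[0]//c.shape[1])))
m=min(x.shape[0] for x in b);cv2.imwrite("pics/k1.png",np.hstack([x[:m] for x in b]))
```

```text
scene 483 214 [482.53959682 221.51827114] [0.40103711 0.38282611 0.06175228]
top 108 302 [110.43953281 300.93265325] [0.40103711 0.38282611 0.06175228]
```

View pics/k1.png

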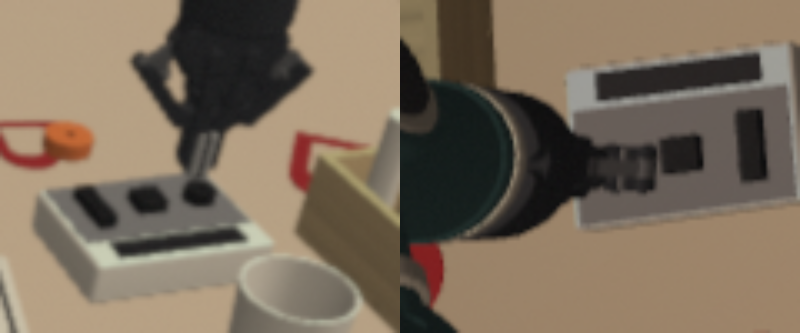

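The scene crop shows the closed fingertips standing just over the round key. The top view puts the tip at about (108,302) and the key at (111,301). I press now.

move_arm:
  series: [0,0.1,-0.1,1.3,0,0,0,0,0,0,0.6,0,0,0,0,0,0,0.4,0,0,0,0,0,0,0,0,0,0,0,0,0,0,0,0,0]

```text
time: 3.7
tool_pos: [0.4033, 0.3847, 0.048]
tcp_rot: [-3.139, 0.0, -0.004]
wrist_force: [0.6, -0.6, 5.6]
width: -0.002
grip_force: 2.9
```

move_arm:
  series: [0,0,0,0.1,0,0,0,0,0,0,0,0,0,0,0,0,0,0,0,0,0]

```text
time: 4.08
tool_pos: [0.4034, 0.3848, 0.0479]
tcp_rot: [-3.14, 0.0, -0.004]
wrist_force: [-1.6, -1.8, 11.5]
width: -0.003
grip_force: 5.8
```

move_arm:
  series: [0,0,0,-5,0,0,0,0,0,0,-4,0,0,0,6,1.8,5.8,0,0,0,0,6,1.8,5.8,0,0,0,0,6,1.0,4.0,0,0,0,0]

```text
time: 4.7
tool_pos: [0.4481, 0.2257, 0.1356]
tcp_rot: [3.141, -0.001, 0.001]
wrist_force: [0.7, 0.9, 0.5]
width: 0.64
grip_force: 0.0
```

move_arm:
  series: [6,0.75,3.65,0,0,0,0,6,0,0,3,0,0,0,6,0,0,1,0,0,0,6,0,0,0,0,0,0]

```text
time: 5.2
tool_pos: [0.4544, 0.1912, 0.0945]
tcp_rot: [3.141, 0.0, -0.004]
wrist_force: [0.5, 0.1, 0.4]
width: 0.702
grip_force: 0.0
```

```bash
cat >> h.py <<'E'
def look(tag,p,k=(60,45)):
    im=snap(tag);b=[]
    for n in("scene","top"):
        u,v=proj(n,p).round().astype(int);u=max(k[0],min(639-k[0],u));v=max(k[1],min(479-k[1],v))
        print(n,"crop origin",u-k[0],v-k[1],"scale",round(400/2/k[0],2))
        b.append(cv2.resize(np.ascontiguousarray(im[n][v-k[1]:v+k[1],u-k[0]:u+k[0],::-1]),(400,400*k[1]//k[0]),interpolation=cv2.INTER_CUBIC))
    cv2.imwrite(f"pics/look_{tag}.png",np.hstack(b));return im
def wheel_top(im,box,z=.012):
    for x in blobs(im["top"],(8,85,60),(22,255,255),box,60):
        c,r=cv2.minEnclosingCircle(x[2]);print("wheel?",np.round(c,1),round(r,1),x[1],onz("top",c,z).round(4))
E
python3 - <<'E'
from h import *
s=read_state();print(s["tool_pos"],s["width"])
im=look("w1",(.457,.192,.02));wheel_top(im,(196,262,345,300))
E
```

```text
[0.4543977  0.19120559 0.09447381] 0.7024859915096882
scene crop origin 349 199 scale 3.33
top crop origin 151 232 scale 3.33
wheel? [320.9 285.5] 9.1 235.0 [ 0.4461 -0.0406  0.012 ]
wheel? [285.2 283.4] 9.2 240.0 [0.4487 0.0356 0.012 ]
wheel? [246.1 277. ] 9.4 246.5 [0.4601 0.119  0.012 ]
```

View pics/look_w1.png

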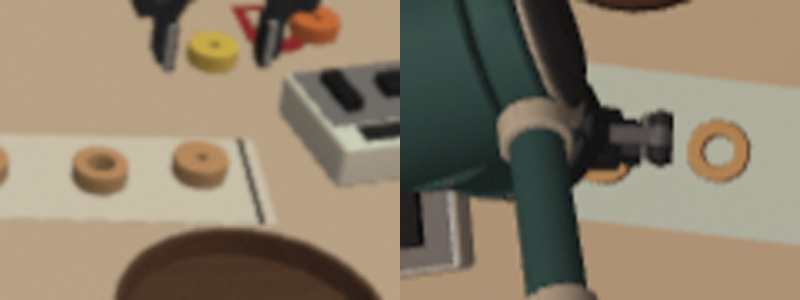

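The scene crop shows both fingertips open above and around wheel 1, at about px (398,217) and (428,217), with the wheel at (409,248). The top view shows the hand over wheel 1, and wheels 2–4 have not moved. I descend and grasp.

move_arm:
  series: [6,0.25,0,5,0,0,0,6,0,0,2.6,0,0,0,6,0,0,0.8,0,0,0,6,0,0,0,0,0,0,4,0,0,0,0,0,0]
  grip_force: 25

```text
time: 5.92
tool_pos: [0.4593, 0.192, 0.0129]
tcp_rot: [-3.141, -0.0, -0.004]
wrist_force: [0.3, -0.1, 0.2]
width: 0.505
grip_force: 0.0
```

move_arm:
  series: [3,0,0,0,0,0,0,3,0,0,0,0,0,0,3,0,0,0,0,0,0]

```text
time: 6.3
tool_pos: [0.4594, 0.192, 0.0131]
tcp_rot: [-3.14, 0.0, -0.005]
wrist_force: [-1.9, 1.6, 7.1]
width: 0.449
grip_force: 25.1
```

move_arm:
  series: [3,0,0,-5,0,0,0,3,0,0,-4.2,0,0,0,3,3.6,3.9,0,0,0,0,3,3.6,3.9,0,0,0,0,3,3.6,3.9,0,0,0,0]

```text
time: 6.92
tool_pos: [0.5673, 0.0732, 0.1044]
tcp_rot: [-3.141, -0.001, -0.003]
wrist_force: [-0.5, 1.0, -0.2]
width: 0.446
grip_force: 25.5
```

move_arm:
  series: [3,3.6,3.9,0,0,0,0,3,3.6,3.9,0,0,0,0,3,0.3,0,0,0,0,0,3,0,0,0,0,0,0]

```text
time: 7.42
tool_pos: [0.6406, -0.0038, 0.1032]
tcp_rot: [-3.141, 0.002, 0.001]
wrist_force: [0.2, 1.1, 0.2]
width: 0.45
grip_force: 25.6
```

Run:
```python
from h import *
np.set_printoptions(precision=4,suppress=True)
s=read_state();print(s["tool_pos"],s["width"],s["grip_force"])
im=look("g1",(.64,-.0,.08),(40,40));wheel_top(im,(285,165,330,215),.1);p=s["tool_pos"]
x=max(blobs(im["scene"],(8,85,60),(22,255,255),(315,255,360,284),30),key=lambda x:x[1]);bb=cv2.boundingRect(x[2]);print("scene wheel",bb,"mid",bb[0]+(bb[2]-1)/2,bb[1]+(bb[3]-1)/2)
for n in CAL: print(n,proj(n,p),proj(n,(.6405,-.0025,.07)))
```

```text
[ 0.6406 -0.0038  0.1032] 0.4497710407870868 25.55688953027129
scene crop origin 298 238 scale 5.0
top crop origin 265 148 scale 5.0
scene wheel (327, 261, 20, 19) mid 336.5 270.0
scene [336.0527 268.4606] [336.1302 281.7218]
top [306.9959 185.1777] [306.0486 189.4527]
```

View pics/look_g1.png

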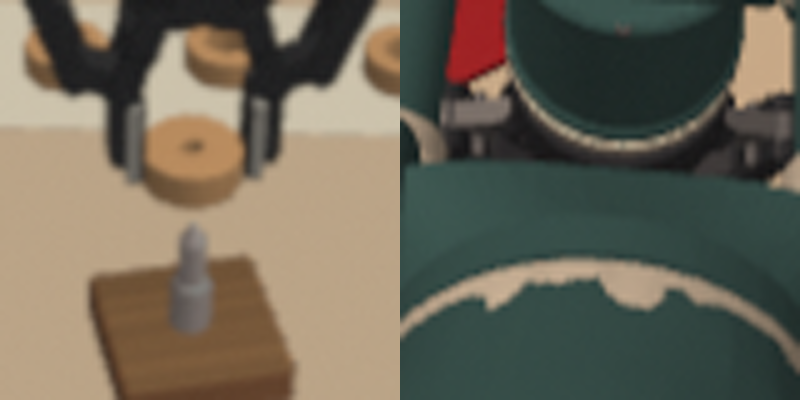

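Run:
```python
from h import *
np.set_printoptions(precision=4,suppress=True)
s=read_state();print(s["tool_pos"])
im={"scene":cv2.imread("pics/scene_g1.png")[:,:,::-1]}
print("mid", onz("scene",(336.5,270.0),.0981),"hole",onz("scene",(336.6,267.4),.1061))
s0=cv2.imread("pics/scene0.png")[:,:,::-1]
g=cv2.cvtColor(np.ascontiguousarray(s0),cv2.COLOR_RGB2HSV)
print(g[278:290,334:340,1]);
for v in (282,282.5,283): print("tip",v,onz("scene",(336.3,v),.07))
x=max(blobs(s0,(5,110,30),(20,255,130),(312,280,360,325),100),key=lambda x:x[1]);print(x[0],x[2][:,0].min(0),x[2][:,0].max(0))
for w in(.0,):
  for c in [(.6,-.035),(.6,.03),(.68,-.035),(.68,.03)]:pass
g=cv2.cvtColor(im["scene"].copy(),cv2.COLOR_RGB2HSV)
print(g[280:288,334:340,1])
```

```text
[ 0.6398 -0.0028  0.1031]
mid [ 0.639  -0.0026  0.0981] hole [ 0.641  -0.0029  0.1061]
[[70 70 71 70 72 70]
 [72 70 71 71 70 70]
 [70 70 70 70 72 70]
 [70 70 69 70 70 70]
 [71 65 55 58 68 69]
 [69 57 38 44 62 70]
 [61 44 30 32 47 65]
 [47 32 28 24 31 55]
 [43 29 26 23 24 52]
 [44 29 26 26 31 56]
 [45 28 29 27 36 59]
 [48 27 28 30 39 61]]
tip 282 [ 0.6413 -0.0023  0.07  ]
tip 282.5 [ 0.6428 -0.0024  0.07  ]
tip 283 [ 0.6443 -0.0026  0.07  ]
((335.86419677734375, 305.3670349121094), (29.27100944519043, 36.417701721191406), 81.25383758544922) [316 290] [355 321]
[[73 75 75 75 73 72]
 [70 71 71 69 70 70]
 [70 66 53 58 69 70]
 [68 58 37 44 62 70]
 [62 44 29 31 46 64]
 [48 32 27 23 31 55]
 [41 30 27 24 25 52]
 [42 30 27 23 31 55]]
```

The scene crop shows wheel 1 held with its bore at px (336.6,267.4), directly over the pin tip at (336.3,282). The top view is blocked by the arm. I shift +2 mm in x and lower gently.

move_arm:
  series: [3,0.2,0,1.2,0,0,0,3,0,0,0.7,0,0,0,3,0,0,0,0,0,0]

```text
time: 7.9
tool_pos: [0.642, -0.0032, 0.0832]
tcp_rot: [-3.141, -0.001, 0.003]
wrist_force: [-1.2, -0.3, -0.8]
width: 0.449
grip_force: 25.6
```

move_arm:
  series: [3,0,0,0.4,0,0,0,3,0,0,0.2,0,0,0,3,0,0,0,0,0,0]

```text
time: 8.28
tool_pos: [0.644, -0.0032, 0.0791]
tcp_rot: [-3.141, 0.0, -0.004]
wrist_force: [2.4, 3.9, 2.5]
width: 0.454
grip_force: 25.8
```

move_arm:
  series: [3,0,0,0.1,0,0,0,3,0,0,0,0,0,0,3,0,0,0,0,0,0]

```text
time: 8.65
tool_pos: [0.6442, -0.0032, 0.0786]
tcp_rot: [-3.141, 0.0, -0.004]
wrist_force: [1.7, 4.3, 4.1]
width: 0.449
grip_force: 26.0
```

Run:
```python
from h import *
np.set_printoptions(precision=4,suppress=True)
for i in range(3):
    s=read_state();print(s["tool_pos"],s["wrist_force"]);im=read_camera("scene")
x=max(blobs(im,(8,85,60),(22,255,255),(315,260,360,290),30),key=lambda x:x[1]);bb=cv2.boundingRect(x[2]);print(bb,"mid",onz("scene",(bb[0]+(bb[2]-1)/2,bb[1]+(bb[3]-1)/2),.073))
cv2.imwrite("pics/g1b.png",cv2.resize(np.ascontiguousarray(im[240:320,290:380,::-1]),None,fx=6,fy=6,interpolation=cv2.INTER_CUBIC))
```

```text
[ 0.6442 -0.0032  0.0786] [1.7237 4.2588 4.1428]
[ 0.6442 -0.0032  0.0786] [1.825  3.7454 5.447 ]
[ 0.6441 -0.0032  0.0786] [1.2452 4.8678 5.6256]
(327, 272, 21, 18) mid [ 0.6405 -0.0009  0.073 ]
```

View pics/g1b.png

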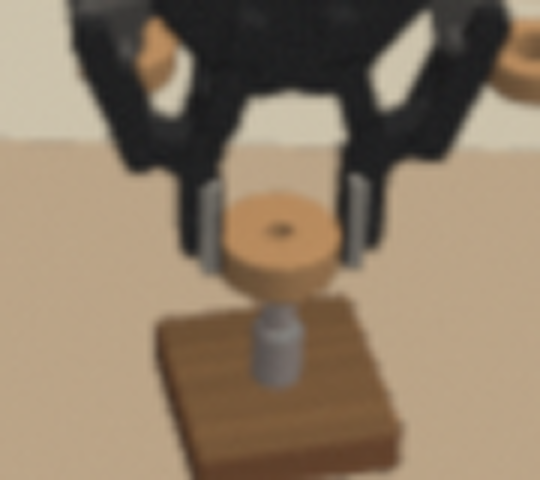

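The crop shows wheel 1 (tight) seated on the cone, centred at about px (337,281), with the fingers square and 4–5 N upward force. It is a reject, so it goes to the carton.

move_arm:
  series: [3,0,0,-5,0,0,0,3,-1.7,4.75,0,0,0,0,3,-1.7,4.75,0,0,0,0,3,-1.7,4.75,0,0,0,0,3,-1.7,4.75,0,0,0,0]

```text
time: 9.43
tool_pos: [0.5728, -0.1953, 0.1264]
tcp_rot: [3.141, 0.001, -0.004]
wrist_force: [0.2, -0.4, -0.2]
width: 0.451
grip_force: 25.6
```

move_arm:
  series: [3,0,0,0,0,0,0,3,0,0,5,0,0,0,3,0,0,4,0,0,0,3,0,0,1,0,0,0,3,0,0,0,0,0,0]

```text
time: 10.05
tool_pos: [0.5744, -0.1931, 0.0267]
tcp_rot: [-3.141, -0.001, 0.003]
wrist_force: [0.5, 0.4, 0.3]
width: 0.451
grip_force: 25.6
```

Run:
```python
from h import *
s=read_state();print(s["tool_pos"],s["width"])
im=look("c1",s["tool_pos"],(60,60))
```

```text
[ 0.57439743 -0.19308055  0.02670434] 0.45114748051337944
scene crop origin 181 221 scale 3.33
top crop origin 333 167 scale 3.33
```

View pics/look_c1.png

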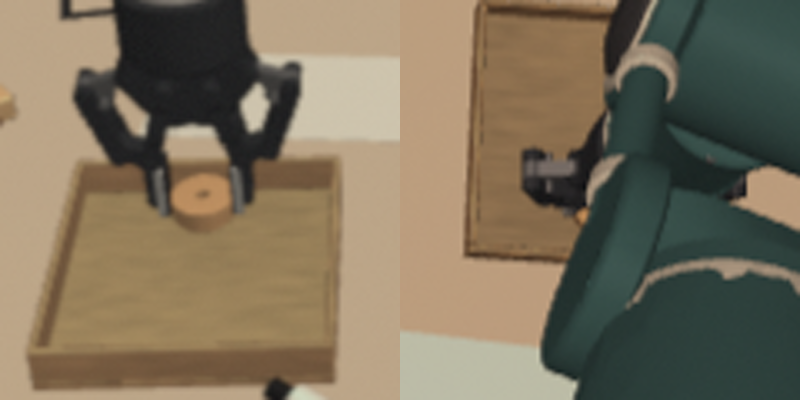

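The scene crop shows the wheel held inside the carton near its robot-side wall, around px (241,279), clear of the walls. I release it and go back up.

move_arm:
  series: [5.6,0,0,0,0,0,0,5.6,0,0,0,0,0,0,5.6,0,0,-4,0,0,0,6,0,0,-5,0,0,0,6,0,0,0,0,0,0]

```text
time: 10.78
tool_pos: [0.5791, -0.1953, 0.1237]
tcp_rot: [3.137, -0.0, 0.017]
wrist_force: [-0.0, 0.1, 0.3]
width: 0.703
grip_force: 0.0
```

Run:
```python
from h import *
s=read_state();print(s["tool_pos"],s["width"])
im=snap("r1");wheel_top(im,(190,262,345,300))
for x in blobs(im["scene"],(8,85,130),(22,255,255),(205,265,280,325),40):print(x[0],x[1],onz("scene",x[0][0],.013))
for x in blobs(im["scene"],(8,85,60),(22,255,255),(290,235,422,262),40):print(x[0][0],onz("scene",x[0][0],.0085))
```

```text
[ 0.57907567 -0.19530938  0.12365701] 0.7026500193203769
wheel? [320.8 285.4] 9.1 234.0 [ 0.4463 -0.0404  0.012 ]
wheel? [285.2 283.4] 9.2 240.0 [0.4487 0.0356 0.012 ]
wheel? [246.1 277. ] 9.4 246.5 [0.4601 0.119  0.012 ]
((242.0, 300.5), (47.0, 74.0), 90.0) 3381.5 [ 0.62060747 -0.18986008  0.013     ]
((241.93267822265625, 268.65338134765625), (2.9962573051452637, 74.10742950439453), 87.1375961303711) 54.0 [ 0.51794065 -0.1964863   0.013     ]
(378.5, 249.5) [0.45964687 0.11926537 0.0085    ]
(342.5, 248.0) [0.44868174 0.03493689 0.0085    ]
(310.5, 248.5) [ 0.4461945  -0.04085889  0.0085    ]
```

move_arm:
  series: [6,-1.9,-5.2,0,0,0,0,6,-1.9,-5.2,0,0,0,0,6,-1.9,-5.2,0,0,0,0,6,-1.9,-5.2,0,0,0,0,6,-1.9,-5.2,0,0,0,0]

```text
time: 11.5
tool_pos: [0.4776, 0.0676, 0.1156]
tcp_rot: [3.141, -0.001, -0.005]
wrist_force: [0.7, 0.5, -0.5]
width: 0.702
grip_force: 0.0
```

move_arm:
  series: [6,-1.9,-5.2,0,0,0,0,6,0,0,3,0,0,0,6,0,0,2,0,0,0,6,0,0,0,0,0,0,6,0,0,0,0,0,0]

```text
time: 12.12
tool_pos: [0.4606, 0.1181, 0.067]
tcp_rot: [3.141, -0.001, -0.002]
wrist_force: [0.6, -0.9, 0.0]
width: 0.703
grip_force: 0.0
```

move_arm:
  series: [6,0,-0.1,4.4,0,0,0,6,0,0,1,0,0,0,6,0,0,0,0,0,0,4,0,0,0,0,0,0,3,0,0,0,0,0,0]

```text
time: 12.75
tool_pos: [0.4622, 0.1195, 0.015]
tcp_rot: [-3.141, 0.0, -0.004]
wrist_force: [-1.9, -0.8, 5.6]
width: 0.453
grip_force: 24.7
```

move_arm:
  series: [3,0,0,0,0,0,0,3,0,0,0,0,0,0]

```text
time: 13.0
tool_pos: [0.4622, 0.1194, 0.015]
tcp_rot: [-3.141, -0.0, -0.004]
wrist_force: [-0.6, -1.6, 6.8]
width: 0.457
grip_force: 24.8
```

move_arm:
  series: [3,0,0,-5,0,0,0,3,0,0,-4,0,0,0,3,4.5,3,0,0,0,0,3,4.5,3,0,0,0,0,3,4.5,3,0,0,0,0]

```text
time: 13.62
tool_pos: [0.5977, 0.0285, 0.1045]
tcp_rot: [-3.141, -0.0, -0.003]
wrist_force: [-0.2, 0.7, 0.4]
width: 0.454
grip_force: 25.4
```

move_arm:
  series: [3,4.5,3,0,0,0,0,3,0.2,0.1,0,0,0,0,3,0,0,0,0,0,0,3,0,0,0,0,0,0]

```text
time: 14.12
tool_pos: [0.6416, -0.0009, 0.1031]
tcp_rot: [-3.141, -0.001, 0.002]
wrist_force: [-0.1, 0.6, 0.2]
width: 0.453
grip_force: 25.4
```

```bash
cat >> h.py <<'E'
def heldwheel(tag,box=(315,255,360,290),dz=.015):
    s=read_state();im=read_camera("scene");zc=s["tool_pos"][2]-dz+.008
    x=max(blobs(im,(8,85,60),(22,255,255),box,30),key=lambda x:x[1]);bb=cv2.boundingRect(x[2]);c=(bb[0]+(bb[2]-1)/2,bb[1]+(bb[3]-1)/2)
    print(s["tool_pos"].round(4),s["wrist_force"].round(1),"bbox",bb,"zc",round(zc,4),onz("scene",c,zc).round(4))
    cv2.imwrite(f"pics/{tag}.png",cv2.resize(np.ascontiguousarray(im[240:320,290:380,::-1]),None,fx=6,fy=6,interpolation=cv2.INTER_CUBIC))
E
python3 -c 'from h import *;heldwheel("g2")'
```

```text
[ 0.6416 -0.0009  0.1031] [-0.1  0.6  0.2] bbox (328, 262, 21, 19) zc 0.0961 [6.398e-01 3.000e-04 9.610e-02]
```

move_arm:
  series: [3,0.15,0.1,0,0,0,0,3,0,0,1,0,0,0,3,0,0,1,0,0,0,3,0,0,1,0,0,0,3,0,0,0,0,0,0]

```text
time: 14.8
tool_pos: [0.643, -0.0026, 0.0714]
tcp_rot: [-3.141, 0.0, 0.005]
wrist_force: [-1.3, 0.2, -0.6]
width: 0.455
grip_force: 25.4
```

move_arm:
  series: [3,0,0,0.7,0,0,0,3,0,0,0.5,0,0,0,3,0,0,0.5,0,0,0,3,0,0,0,0,0,0]

```text
time: 15.3
tool_pos: [0.6439, -0.0027, 0.0557]
tcp_rot: [-3.142, 0.0, 0.002]
wrist_force: [0.2, -0.0, -0.1]
width: 0.454
grip_force: 25.4
```

move_arm:
  series: [3,0,0,0.3,0,0,0,3,0,0,0.3,0,0,0,3,0,0,0,0,0,0]

```text
time: 15.68
tool_pos: [0.6441, -0.0027, 0.05]
tcp_rot: [-3.142, 0.0, 0.001]
wrist_force: [-0.1, -0.2, -0.9]
width: 0.452
grip_force: 25.4
```

move_arm:
  series: [3,0,0,0.3,0,0,0,3,0,0,0.3,0,0,0,3,0,0,0,0,0,0]

```text
time: 16.05
tool_pos: [0.644, -0.0027, 0.0438]
tcp_rot: [-3.142, 0.0, 0.001]
wrist_force: [-0.2, -0.0, -0.4]
width: 0.45
grip_force: 25.4
```

move_arm:
  series: [3,0,0,0.4,0,0,0,3,0,0,0.2,0,0,0,3,0,0,0,0,0,0,4.6,0,0,0,0,0,0,4.6,0,0,0,0,0,0]

```text
time: 16.68
tool_pos: [0.6446, -0.0027, 0.0385]
tcp_rot: [3.142, -0.0, 0.001]
wrist_force: [0.0, 0.4, -0.9]
width: 0.543
grip_force: 0.0
```

```bash
python3 -c 'from h import *;heldwheel("g2b",(315,270,360,310))'
```

```text
[ 0.6446 -0.0027  0.0385] [ 0.   0.4 -0.9] bbox (316, 289, 41, 21) zc 0.0315 [ 0.648  -0.0023  0.0315]
```

View pics/g2b.png

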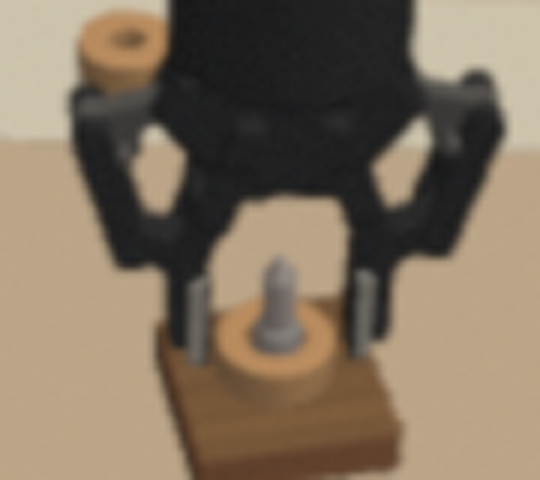

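The crop shows wheel 2 (loose) resting flat on the base around the thick part of the pin, at px (337,297), with the fingers just open. I regrip it and take it to the carton.

move_arm:
  series: [3,0,0,0,0,0,0,3,0,0,0,0,0,0,3,0,0,0,0,0,0,3,0,0,-2,0,0,0,3,0,0,-3.5,0,0,0]

```text
time: 17.35
tool_pos: [0.6427, -0.0027, 0.0926]
tcp_rot: [-3.142, -0.0, 0.007]
wrist_force: [-0.1, -0.2, 0.1]
width: 0.439
grip_force: 26.1
```

move_arm:
  series: [3,0,0,-3.5,0,0,0,3,0.5,4.8,0,0,0,0,3,0.5,4.8,0,0,0,0,3,0.5,4.7,0,0,0,0,3,0.5,4.7,0,0,0,0]

```text
time: 17.98
tool_pos: [0.6644, -0.1942, 0.1294]
tcp_rot: [3.141, 0.0, 0.001]
wrist_force: [0.3, 0.1, -0.5]
width: 0.438
grip_force: 26.1
```

move_arm:
  series: [3,0,0,0,0,0,0,3,0,0,5,0,0,0,3,0,0,4,0,0,0,3,0,0,1,0,0,0,3,0,0,0,0,0,0]

```text
time: 18.6
tool_pos: [0.6642, -0.192, 0.0284]
tcp_rot: [-3.141, -0.001, 0.001]
wrist_force: [-0.3, -0.1, -0.9]
width: 0.442
grip_force: 26.1
```

Run:
```python
from h import *
s=read_state();print(s["tool_pos"],s["width"])
im=look("c2",s["tool_pos"],(60,60))
```

```text
[ 0.66423445 -0.19200154  0.02839359] 0.4415630707019919
scene crop origin 179 250 scale 3.33
top crop origin 333 127 scale 3.33
```

View pics/look_c2.png

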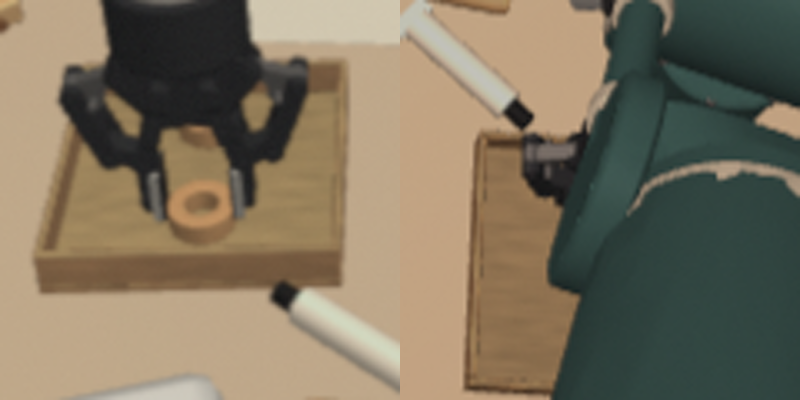

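The scene crop shows wheel 2 held inside the carton on its far side, at px (240,313), with wheel 1 lying behind it. I release it and go to wheel 3.

move_arm:
  series: [5.6,0,0,0,0,0,0,5.6,0,0,0,0,0,0,5.6,0,0,-4,0,0,0,6,0,0,-5,0,0,0,6,0,0,0,0,0,0]

```text
time: 19.32
tool_pos: [0.6687, -0.1942, 0.1254]
tcp_rot: [3.138, -0.0, 0.018]
wrist_force: [0.3, 0.8, 0.8]
width: 0.706
grip_force: 0.0
```

Run:
```python
from h import *
s=read_state();print(s["tool_pos"],s["width"])
im=snap("r2");wheel_top(im,(190,250,420,325))
for x in blobs(im["scene"],(8,85,60),(22,255,255),(230,235,422,264),40):print(x[0][0],onz("scene",x[0][0],.0085))
```

```text
[ 0.66870254 -0.19416205  0.12544848] 0.7064034041941194
wheel? [303.5 321. ] 61.5 1369.0 [ 0.3707 -0.0056  0.012 ]
wheel? [320.9 285.5] 9.1 235.0 [ 0.4461 -0.0406  0.012 ]
wheel? [285.2 283.4] 9.2 240.0 [0.4487 0.0356 0.012 ]
wheel? [350.5 256. ] 33.0 875.5 [ 0.5113 -0.1032  0.012 ]
(342.5, 248.0) [0.44868174 0.03493689 0.0085    ]
(310.5, 248.5) [ 0.4461945  -0.04085889  0.0085    ]
```

move_arm:
  series: [6,-3.6,-3.8,0,0,0,0,6,-3.6,-3.8,0,0,0,0,6,-3.6,-3.8,0,0,0,0,6,-3.6,-3.8,0,0,0,0,6,-3.6,-3.8,0,0,0,0]

```text
time: 20.05
tool_pos: [0.4815, -0.0016, 0.1164]
tcp_rot: [-3.141, 0.001, 0.006]
wrist_force: [0.1, -0.1, -0.2]
width: 0.703
grip_force: 0.0
```

move_arm:
  series: [6,-3.5,-3.7,0,0,0,0,6,0,0,3,0,0,0,6,0,0,2,0,0,0,6,0,0,0,0,0,0,6,0,0,0,0,0,0]

```text
time: 20.68
tool_pos: [0.4491, 0.0342, 0.068]
tcp_rot: [3.142, -0.0, -0.002]
wrist_force: [0.6, 0.0, 1.1]
width: 0.702
grip_force: 0.0
```

Wheel 3 is at (0.4487, 0.0355), so I correct slightly and descend.

move_arm:
  series: [6,0.1,-0.1,4.4,0,0,0,6,0,0,1,0,0,0,6,0,0,0,0,0,0,4,0,0,0,0,0,0,3,0,0,0,0,0,0]

```text
time: 21.3
tool_pos: [0.4518, 0.0353, 0.0159]
tcp_rot: [3.142, -0.0, 0.004]
wrist_force: [-1.6, -0.9, 5.7]
width: 0.448
grip_force: 24.8
```

move_arm:
  series: [3,0,0,0,0,0,0,3,0,0,0,0,0,0]

```text
time: 21.55
tool_pos: [0.4517, 0.0353, 0.0159]
tcp_rot: [3.142, -0.0, 0.004]
wrist_force: [-1.0, -0.5, 6.9]
width: 0.45
grip_force: 24.9
```

move_arm:
  series: [3,0,0,-5,0,0,0,3,0,0,-4,0,0,0,3,4.8,0.9,0,0,0,0,3,4.8,0.9,0,0,0,0,3,4.8,0.9,0,0,0,0]

```text
time: 22.18
tool_pos: [0.5962, 0.008, 0.1054]
tcp_rot: [-3.142, 0.0, -0.003]
wrist_force: [-0.2, 0.3, 0.6]
width: 0.451
grip_force: 25.4
```

move_arm:
  series: [3,4.8,0.9,0,0,0,0,3,0.2,0.15,0,0,0,0,3,0,0,0,0,0,0,3,0,0,0,0,0,0]

```text
time: 22.68
tool_pos: [0.6429, -0.0019, 0.1042]
tcp_rot: [-3.141, -0.0, 0.002]
wrist_force: [-0.4, -0.2, 1.1]
width: 0.448
grip_force: 25.4
```

```bash
python3 -c 'from h import *;heldwheel("g3",dz=.0155)'
```

```text
[ 0.6429 -0.0019  0.1042] [-0.4 -0.2  1.1] bbox (328, 262, 20, 19) zc 0.0967 [ 0.6404 -0.0007  0.0967]
```

move_arm:
  series: [3,0.05,0.05,1,0,0,0,3,0,0,1,0,0,0,3,0,0,1,0,0,0,3,0,0,0.6,0,0,0,3,0,0,0,0,0,0]

```text
time: 23.35
tool_pos: [0.6442, -0.0027, 0.0672]
tcp_rot: [-3.142, 0.0, 0.003]
wrist_force: [-0.0, -0.5, -0.1]
width: 0.448
grip_force: 25.4
```

move_arm:
  series: [3,0,0,0.6,0,0,0,3,0,0,0.4,0,0,0,3,0,0,0.3,0,0,0,3,0,0,0.2,0,0,0,3,0,0,0,0,0,0]

```text
time: 23.98
tool_pos: [0.6448, -0.0027, 0.0531]
tcp_rot: [-3.142, 0.0, 0.0]
wrist_force: [-0.2, -0.0, -0.5]
width: 0.447
grip_force: 25.4
```

move_arm:
  series: [3,0,0,0.4,0,0,0,3,0,0,0.4,0,0,0,3,0,0,0.4,0,0,0,3,0,0,0.2,0,0,0,3,0,0,0,0,0,0]

```text
time: 24.6
tool_pos: [0.6448, -0.0027, 0.039]
tcp_rot: [-3.142, 0.0, 0.0]
wrist_force: [-0.3, 0.4, -0.6]
width: 0.453
grip_force: 25.4
```

move_arm:
  series: [4.6,0,0,0,0,0,0,4.6,0,0,0,0,0,0]

```text
time: 24.85
tool_pos: [0.6449, -0.0027, 0.0394]
tcp_rot: [3.142, -0.0, 0.0]
wrist_force: [0.0, 0.4, -0.2]
width: 0.538
grip_force: 0.0
```

```bash
python3 -c 'from h import *;heldwheel("g3b",(315,270,360,310))'
```

```text
[ 0.6449 -0.0027  0.0394] [ 0.   0.4 -0.2] bbox (316, 289, 41, 21) zc 0.0324 [ 0.6489 -0.0024  0.0324]
```

View pics/g3b.png

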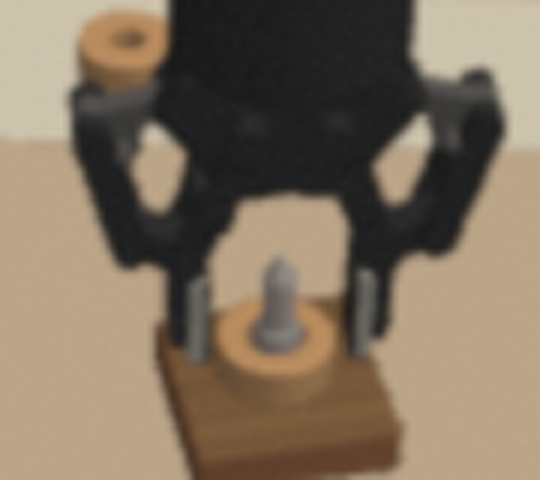

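The crop shows wheel 3 (loose) lying on the base around the pin, at px (337,297). It is a reject, so it goes to the middle of the carton.

move_arm:
  series: [3,0,0,0,0,0,0,3,0,0,0,0,0,0,3,0,0,0,0,0,0,3,0,0,-2,0,0,0,3,0,0,-3.5,0,0,0]

```text
time: 25.52
tool_pos: [0.6431, -0.0027, 0.0932]
tcp_rot: [-3.141, -0.0, 0.007]
wrist_force: [-0.0, 0.0, 0.4]
width: 0.439
grip_force: 26.3
```

move_arm:
  series: [3,0,0,-3.5,0,0,0,3,-0.6,4.8,0,0,0,0,3,-0.6,4.8,0,0,0,0,3,-0.6,4.7,0,0,0,0,3,-0.6,4.7,0,0,0,0]

```text
time: 26.15
tool_pos: [0.6204, -0.1941, 0.1299]
tcp_rot: [3.141, 0.0, 0.0]
wrist_force: [-0.4, -0.3, -0.9]
width: 0.441
grip_force: 26.3
```

move_arm:
  series: [3,0,0,0,0,0,0,3,0,0,5,0,0,0,3,0,0,4,0,0,0,3,0,0,1,0,0,0,3,0,0,0,0,0,0]

```text
time: 26.78
tool_pos: [0.6207, -0.192, 0.0292]
tcp_rot: [-3.141, -0.001, 0.002]
wrist_force: [0.0, 0.4, 0.3]
width: 0.435
grip_force: 26.3
```

Run:
```python
from h import *
s=read_state();print(s["tool_pos"],s["width"],s["wrist_force"])
im=look("c3",s["tool_pos"],(60,60))
```

```text
[ 0.62073792 -0.19203236  0.02919017] 0.4347033421118922 [0.00397738 0.37818733 0.32940781]
scene crop origin 180 235 scale 3.33
top crop origin 333 146 scale 3.33
```

View pics/look_c3.png

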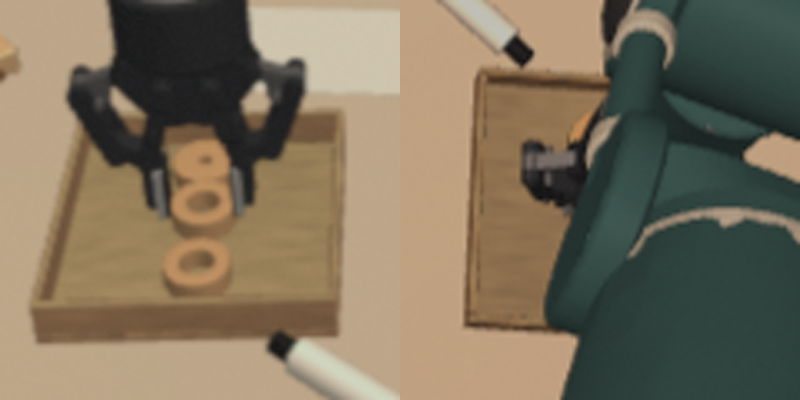

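The crop shows wheel 3 held between wheels 1 and 2, all three inside the carton. I release it and look at wheel 4.

move_arm:
  series: [5.6,0,0,0,0,0,0,5.6,0,0,0,0,0,0,5.6,0,0,-4,0,0,0,6,0,0,-5,0,0,0,6,0,0,0,0,0,0]

```text
time: 27.5
tool_pos: [0.6251, -0.1942, 0.126]
tcp_rot: [3.138, -0.0, 0.017]
wrist_force: [1.1, 0.8, 0.4]
width: 0.702
grip_force: 0.0
```

Run:
```python
from h import *
s=read_state();print(s["tool_pos"],s["width"])
im=snap("r3");wheel_top(im,(190,262,345,300))
for x in blobs(im["scene"],(8,85,60),(22,255,255),(230,235,422,264),40):print(x[0][0],onz("scene",x[0][0],.0085))
```

```text
[ 0.62512409 -0.19420824  0.12601866] 0.7017422729654839
wheel? [320.9 285.5] 9.1 235.0 [ 0.4461 -0.0406  0.012 ]
(310.5, 248.5) [ 0.4461945  -0.04085889  0.0085    ]
```

move_arm:
  series: [6,-4.3,-3.8,0,0,0,0,6,-4.3,-3.8,0,0,0,0,6,-4.3,-3.8,0,0,0,0,6,-4.3,-3.8,0,0,0,0,6,0,0,2,0,0,0]

```text
time: 28.22
tool_pos: [0.445, -0.0386, 0.0981]
tcp_rot: [-3.141, -0.004, 0.004]
wrist_force: [0.1, -0.5, -0.1]
width: 0.702
grip_force: 0.0
```

move_arm:
  series: [6,0,0,2,0,0,0,6,0,0,1,0,0,0,6,0,0,0,0,0,0,6,0,0,0,0,0,0]

```text
time: 28.72
tool_pos: [0.4492, -0.0409, 0.0695]
tcp_rot: [3.142, -0.001, 0.0]
wrist_force: [0.4, -0.1, 0.6]
width: 0.702
grip_force: 0.0
```

Run:
```python
from h import *
im=read_camera("scene");print(read_state()["tool_pos"])
for x in blobs(im,(8,85,60),(22,255,255),(230,235,422,264),40):print(x[0][0],onz("scene",x[0][0],.0085))
```

```text
[ 0.44950683 -0.04090756  0.06976637]
(310.5, 248.5) [ 0.4461945  -0.04085889  0.0085    ]
```

move_arm:
  series: [6,-0.2,0,4.4,0,0,0,6,0,0,1.1,0,0,0,6,0,0,0,0,0,0,4,0,0,0,0,0,0,3,0,0,0,0,0,0]

```text
time: 29.4
tool_pos: [0.4482, -0.0409, 0.0159]
tcp_rot: [3.141, 0.0, 0.004]
wrist_force: [-0.8, 0.8, 4.5]
width: 0.45
grip_force: 24.8
```

move_arm:
  series: [3,0,0,0,0,0,0,3,0,0,0,0,0,0]

```text
time: 29.65
tool_pos: [0.4482, -0.0409, 0.0158]
tcp_rot: [3.141, 0.0, 0.004]
wrist_force: [-1.0, 0.4, 6.0]
width: 0.45
grip_force: 24.9
```

move_arm:
  series: [3,0,0,-5,0,0,0,3,0,0,-4,0,0,0,3,4.85,-0.95,0,0,0,0,3,4.85,-0.95,0,0,0,0,3,4.85,-0.95,0,0,0,0]

```text
time: 30.28
tool_pos: [0.5943, -0.0119, 0.1054]
tcp_rot: [3.141, -0.0, 0.003]
wrist_force: [-0.5, -0.1, -0.4]
width: 0.447
grip_force: 25.3
```

move_arm:
  series: [3,4.85,-0.95,0,0,0,0,3,0.2,-0.1,0,0,0,0,3,0,0,0,0,0,0,3,0,0,0,0,0,0]

```text
time: 30.78
tool_pos: [0.6414, -0.0019, 0.1042]
tcp_rot: [3.142, -0.0, -0.002]
wrist_force: [0.4, -0.2, 0.1]
width: 0.452
grip_force: 25.3
```

```bash
python3 -c 'from h import *;heldwheel("g4",dz=.0155)'
```

```text
[ 0.6414 -0.0019  0.1042] [ 0.4 -0.2  0.1] bbox (328, 262, 20, 19) zc 0.0967 [ 0.6404 -0.0007  0.0967]
```

move_arm:
  series: [3,0.12,0,1,0,0,0,3,0,0,1,0,0,0,3,0,0,1,0,0,0,3,0,0,0.6,0,0,0,3,0,0,0,0,0,0]

```text
time: 31.45
tool_pos: [0.6436, -0.0017, 0.0673]
tcp_rot: [-3.142, 0.0, 0.002]
wrist_force: [-0.2, -0.4, 0.1]
width: 0.455
grip_force: 25.4
```

move_arm:
  series: [3,0,0,0.6,0,0,0,3,0,0,0.3,0,0,0,3,0,0,0.2,0,0,0,3,0,0,0,0,0,0]

```text
time: 31.95
tool_pos: [0.6442, -0.0017, 0.0573]
tcp_rot: [3.142, -0.0, 0.0]
wrist_force: [0.6, -0.5, 0.5]
width: 0.454
grip_force: 25.4
```

move_arm:
  series: [3,0,0,0.15,0,0,0,3,0,0,0,0,0,0,3,0,0,0.1,0,0,0,3,0,0,0,0,0,0]

```text
time: 32.45
tool_pos: [0.6449, -0.0019, 0.0561]
tcp_rot: [3.141, -0.0, 0.003]
wrist_force: [-0.6, -0.2, 5.9]
width: 0.447
grip_force: 25.9
```

```bash
python3 -c 'from h import *;heldwheel("g4b",(315,265,360,293),dz=.0155)'
```

```text
[ 0.6449 -0.0019  0.0561] [-0.6 -0.2  5.9] bbox (327, 282, 20, 11) zc 0.0486 [ 6.317e-01 -1.000e-04  4.860e-02]
```

View pics/g4b.png

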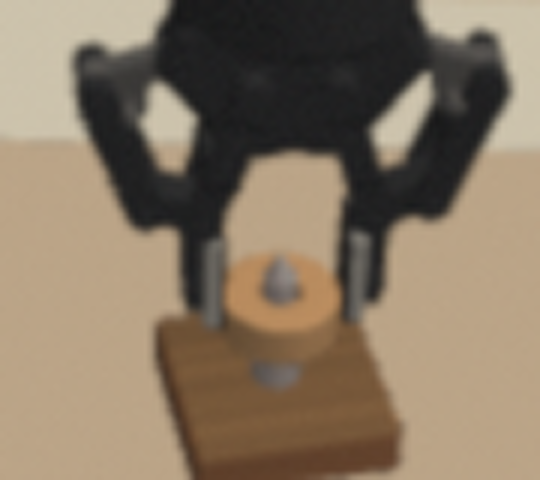

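The crop shows wheel 4 stopped on the step: the cone pokes through the bore and the thick part shows below at px (336,302), with 5.9 N upward. It is good, so it goes to the dish.

move_arm:
  series: [3,0,0,-3.5,0,0,0,3,0,0,-4,0,0,0,3,-0.3,-4.5,0,0,0,0,3,-0.3,-4.5,0,0,0,0,3,-0.3,-4.5,0,0,0,0]

```text
time: 33.12
tool_pos: [0.6346, 0.1344, 0.1296]
tcp_rot: [-3.141, 0.001, 0.001]
wrist_force: [-0.3, 0.3, 0.1]
width: 0.448
grip_force: 28.5
```

move_arm:
  series: [3,-0.3,-4.5,0,0,0,0,3,0,0,0,0,0,0,3,0,0,5,0,0,0,3,0,0,4,0,0,0,3,0,0,0.8,0,0,0]

```text
time: 33.75
tool_pos: [0.6287, 0.1766, 0.0278]
tcp_rot: [3.139, -0.001, -0.012]
wrist_force: [0.3, -0.3, 0.4]
width: 0.449
grip_force: 28.5
```

move_arm:
  series: [3,0,0,0,0,0,0,5.6,0,0,0,0,0,0,5.6,0,0,0,0,0,0,5.6,0,0,-4,0,0,0,6,0,0,-5,0,0,0]

```text
time: 34.38
tool_pos: [0.6313, 0.1781, 0.1223]
tcp_rot: [3.141, 0.0, -0.003]
wrist_force: [1.1, 0.6, -0.4]
width: 0.701
grip_force: 0.0
```

move_arm:
  series: [0,-4.4,-3.3,0,0,0,0,0,-4.4,-3.3,0,0,0,0,0,-4.4,-3.3,0,0,0,0,0,-4.4,-3.3,0,0,0,0,0,-4.4,-3.3,0,0,0,0]

```text
time: 35.0
tool_pos: [0.4113, 0.3447, 0.1234]
tcp_rot: [-3.14, 0.0, -0.004]
wrist_force: [0.9, 0.3, -0.6]
width: -0.0
grip_force: 0.0
```

move_arm:
  series: [0,0,0,3,0,0,0,0,0,0,1,0,0,0,0,0,0,0,0,0,0,0,0,0,0,0,0,0]

```text
time: 35.5
tool_pos: [0.4134, 0.3434, 0.0828]
tcp_rot: [-3.141, 0.002, -0.002]
wrist_force: [0.9, -0.8, 0.1]
width: -0.002
grip_force: 0.0
```

Run:
```python
from h import *
s=read_state();print(s["tool_pos"],s["width"])
im=snap("f1")
for x in blobs(im["top"],(8,120,100),(22,255,255),(180,150,265,240),60)+blobs(im["top"],(8,115,140),(22,255,255),(345,160,440,255),60):print(x[0],x[1],onz("top",x[0][0],.015))
print(proj("scene",s["tool_pos"]-[0,0,.008]),proj("scene",(.4175,.341,.046)))
cv2.imwrite("pics/f1.png",np.hstack([cv2.resize(np.ascontiguousarray(im["scene"][200:350,180:510,::-1]),(400,182)),cv2.resize(np.ascontiguousarray(im["top"][140:340,90:450,::-1]),(400,222))[:182]]))
```

```text
[0.41336655 0.34337916 0.0828214 ] -0.0015161514891989256
((222.0, 196.5), (17.0, 18.0), 90.0) 242.0 [0.63293327 0.17882763 0.015     ]
((393.0, 228.0), (16.0, 16.0), 90.0) 205.5 [ 0.57508731 -0.19520525  0.015     ]
((392.6000671386719, 207.30001831054688), (16.54690170288086, 16.099689483642578), 26.56505012512207) 208.5 [ 0.62127195 -0.19437655  0.015     ]
((392.5, 187.5), (15.0, 17.0), 90.0) 200.0 [ 0.66606925 -0.19420284  0.015     ]
[469.87148171 212.46549943] [467.08120115 223.50426432]
```

View pics/f1.png

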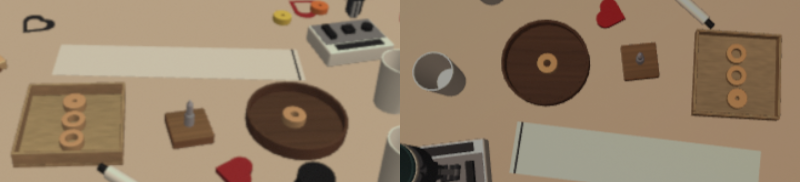

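The picture shows three wheels in the carton, at top px (393,187), (393,207) and (393,228), and one in the dish at (222,196). The strip is empty. I press the square key.

move_arm:
  series: [0,-0.2,0,2,0,0,0,0,0,0,1,0,0,0,0,0,0,0.6,0,0,0,0,0,0,0.1,0,0,0,0,0,0,0,0,0,0]

```text
time: 36.22
tool_pos: [0.4104, 0.3431, 0.0477]
tcp_rot: [3.141, -0.0, -0.001]
wrist_force: [-7.5, -6.8, 20.8]
width: 0.004
grip_force: 10.4
```

move_arm:
  series: [0,0,0,0,0,0,0,0,0,0,0,0,0,0]

```text
time: 36.48
tool_pos: [0.4104, 0.3431, 0.0478]
tcp_rot: [3.141, -0.0, -0.001]
wrist_force: [-6.2, -6.8, 21.2]
width: -0.002
grip_force: 10.2
```

move_arm:
  series: [0,0,0,-3,0,0,0,0,0,0,-1,0,0,0,0,0.7,4.1,0,0,0,0,0,0,0,0,0,0,0,0,0,0,0,0,0,0]

```text
time: 37.1
tool_pos: [0.4171, 0.3024, 0.0845]
tcp_rot: [-3.141, 0.002, 0.0]
wrist_force: [0.6, 0.4, -0.2]
width: -0.004
grip_force: 0.0
```

Run:
```python
from h import *
s=read_state();print(s["tool_pos"],s["wrist_force"])
look("k3",s["tool_pos"]-[0,0,.02],(30,30))
```

```text
[0.41707812 0.30236384 0.08448409] [ 0.58835988  0.42294925 -0.15455873]
scene crop origin 423 187 scale 6.67
top crop origin 119 264 scale 6.67
```

View pics/look_k3.png

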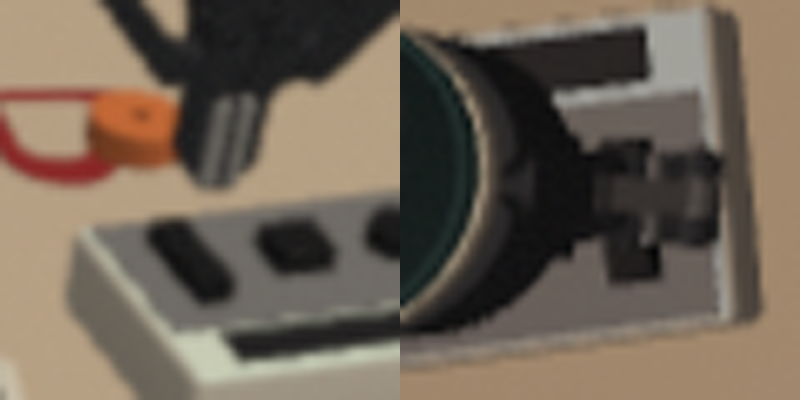

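The crop shows the closed tips above and near the bar key at scene px (456,215), with the bar centred at (451,226). I check the offset numerically.

Run:
```python
from h import *
p=read_state()["tool_pos"];print(p)
for n in CAL:print(n,"tip",proj(n,p-[0,0,.008]),"at key height",proj(n,[p[0],p[1],.046]))
```

```text
[0.41707704 0.30287231 0.08457045]
scene tip [453.97986979 213.16929968] at key height [451.66253983 223.90148182]
top tip [147.1951724  294.18868312] at key height [152.04223864 294.66608404]
```

move_arm:
  series: [0,0.1,0.2,2.2,0,0,0,0,0,0,1,0,0,0,0,0,0,0.6,0,0,0,0,0,0,0,0,0,0,0,0,0,0,0,0,0]

```text
time: 37.83
tool_pos: [0.4174, 0.3005, 0.0479]
tcp_rot: [3.141, 0.0, -0.003]
wrist_force: [-4.5, -2.8, 10.3]
width: 0.001
grip_force: 5.3
```

Fully down (z 0.0479, 10 N). I hold, then retreat.

move_arm:
  series: [0,0,0,0.05,0,0,0,0,0,0,0,0,0,0,0,0,0,-4,0,0,0,0,0,0,-5,0,0,0,0,0,0,-4,0,0,0]

```text
time: 38.45
tool_pos: [0.4185, 0.3009, 0.1785]
tcp_rot: [-3.141, -0.0, -0.002]
wrist_force: [-0.2, 0.0, -0.1]
width: -0.003
grip_force: 0.0
```

move_arm:
  series: [0,0,0,0,0,0,0,0,0,0,0,0,0,0,0,0,0,0,0,0,0,0,0,0,0,0,0,0]

```text
time: 38.95
tool_pos: [0.4172, 0.2998, 0.1747]
tcp_rot: [3.14, -0.0, -0.004]
wrist_force: [-0.0, 0.0, -0.0]
width: 0.002
grip_force: 0.0
```

Run:
```python
from h import *
s=read_state();print(s["tool_pos"],s["wrist_force"],s["time"]);im=snap("f2")
for x in blobs(im["top"],(8,120,100),(22,255,255),(180,150,265,240),60)+blobs(im["top"],(8,115,140),(22,255,255),(345,160,440,255),60):print(x[0][0],onz("top",x[0][0],.015))
print(finish_job())
```

```text
[0.41722967 0.29977849 0.17466338] [-0.03979281  0.01803397 -0.04226414] 38.95
(222.0, 196.5) [0.63293327 0.17882763 0.015     ]
(393.0, 228.0) [ 0.57508731 -0.19520525  0.015     ]
(392.5, 207.0) [ 0.62193911 -0.19415568  0.015     ]
(392.5, 187.5) [ 0.66606925 -0.19420284  0.015     ]
the job is handed in; nothing more can be done
None
```

The job is handed in at about 39 s of the 210 s, with no verdict returned: all four wheels were gauged in order (wheel 4 to the dish; wheels 1, 2 and 3 to the carton) and the round, square and bar keys were each pressed fully down in turn.

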